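# Turn the stop bar of a carving board end for end and lock it with its spring plunger

### The arm

A 7-joint arm with a two-finger parallel gripper is mounted at the origin on a cart in front of the work surface, level with it; the furniture and walls round the work are solid. World frame = base frame: x ahead of the robot, y to its left, z up, the work surface at z = 0. Lengths are in mm, angles in rad, forces in N, time in s.
With the tool pointing down it reaches from about 400 to 850 mm from the base axis. Payload 10.4 kg.
Tool frame: the origin (TCP) lies midway between the tips of the shut fingers; the grasp point (between the pads) lies 19 mm behind it (robot.grip_depth is the distance from the TCP to the grasp point, in mm); z points along the fingers, y is the line along which they close (so a half turn about z gives the same grasp; the last joint's range is limited). The gripper opens to 85 mm and grips with 20 to 120 N. Pads are 22 mm wide; open, the fingers measure 114 mm over their backs; the gripper's body (76 mm by 85 mm) begins 54 mm behind the grasp point. The pads swing forward as they close: fully open they stand 13 mm farther back than shut.
Start: joints at [-1.366, 0.332, -0.065, 1.46, 0.022, 1.35, -0.088], TCP at [141.132, 608.878, 231.338] pointing down, gripper open.
Joint ranges: [-2.6, 2.6], [-0.5, 2.12], [-1.47, 1.34], [0.16, 2.42], [-1.27, 4.41], [0.06, 2.06], [-2.6, 2.6]. Speed limits (rad/s): [2.22, 2.22, 2.79, 2.79, 3.14, 3.14, 3.14].

### API

Orientations are given as a unit quaternion [w, x, y, z].
In Python, from workcell import robot gives the robot as it stands.
- The arm moves only by the tool apply_moves, never from a script. Its argument "increments" is a list of rows, each an object with "travel": the shift along the world's x, y, z each as a share of 15 cm, from -1 to 1, a list of three; "rotation": the turn, a rotation vector about the world's x, y, z each as a share of pi rad, from -1 to 1, a list of three; "gripper": the finger opening in mm, from 0 to 85.4. A call has 1 to 12 rows; each row is the pose to reach, as a shift and turn from the pose commanded when the call began, turning the shorter way round; what a row does not reach only later rows make up. A row lasts 1/12 s, in which the tool goes at most 41.7 mm and 7.16 degrees, less where a joint would pass 70% of its speed; a pose out of reach is approached as far as the arm can. A call with a number of a shift or a turn outside -1 to 1 is refused whole. A call with a gripper value outside its range is refused whole. The fingers move at their own pace and stop on an object; "squeeze" is the grip in N (left out, the last holds). Time passes only in rows, so rows that repeat a pose let the fingers close. It gives the time, the measured TCP pose, the force, the opening and the grip force at its end, in the units of the state.
- robot.sense(): the state, without advancing time (a new reading comes with each control period).
- robot.grab_frame(name): name is "side" or "top" or "wrist"; returns a dict with "image" (384x512x3 uint8, blue, green, red), "mtx" (3x3 intrinsics, pixels), "rvec" (rotation vector, rad) and "tvec" (3), from world to camera coordinates, as OpenCV has them. Camera axes: x right, y down, z forward; pixel columns grow to the right and rows downward; lengths in mm; the calibration is good to about 2 mm. A picture is of the moment at which its call begins. There is no depth.
- robot.finish_job(): hands the job in; it is judged then, once.
The state is a dict: "t": time; "q": joint angles; "qd": joint speeds; "tau": joint torques, N m; "tool_pos": TCP position; "ee_rot": TCP orientation; "ft_force": force on the tool from outside, world axes, zero at the start; "ft_torque": the same for the moment, N m; "finger_gap": finger opening in mm; "grip_force": force on a finger pad.
Only numpy, scipy, OpenCV 4.12 (cv2) and the standard library are available. Lean on these libraries where they do the work, as an engineer would, in place of code of your own. Each camera call takes 0.05 s, during which the arm holds its last target. There are 200 camera calls.

### The job

The stop bar on the carving board was put in back to front, with its bare metal end towards the slate. Pull the red spring plunger up and turn it so that it stays up, take the bar out, turn it end for end and slide it back in with the rubber nose towards the slate; then let the plunger down so that its pin drops fully into the bar's middle hole, and leave the bar locked there. Do not shift the slate or the mallet.

Things in the scene. Friction and masses are not known exactly. Their poses are not given: they have to be found in the camera images.
- board: Carving board fixed to the bench: plywood 250 x 335 x 18 mm with a wooden fence on its right end and a blue steel square-tube receiver on its left end. Origin on the bench top under the plunger's pin; z up; y is the axis along which the bar slides, +y out of the receiver's mouth, away from the slate (board: y -290 to +45 mm). The bench left of the board is free to lay the bar on.
- pin_axis (a point): Centre of the receiver, on the pin's axis, 35 mm above the bench; axes as the board's. The receiver is open at both ends, 60 mm long (y -30 to +30, flared mouth to +43); inside 27 mm wide, 26 mm high from 23 mm above the bench, so the bar has 1.5 mm play on each side; outside 44 mm wide at the mouth, foot 84 mm wide, top 58 mm above the bench.
- plunger_lift (a joint): Upward pull of the spring plunger, m: 0 down, 0.018 highest. The 8 mm pin with tapered tip reaches 10 mm into the bar at 0 and is clear of it from 0.011; resting on the bar beside a hole it reads about 0.010. Spring force down: 6 N at 0, 11 N at 0.018.
- tee_turn (a joint): Turn of the plunger's T-grip, rad: 0 (stop) along the bar, grows counter-clockwise seen from above to 1.57 (stop) across it. Turns only when lifted over 0.013 m (a cross key leaves its slot). Lifted to 0.016, turned by 0.8 or more (best 1.2 to 1.5) and let go, it stays up at 0.013. Turned back below about 0.3 the spring drives it down.
- tee_grip (a point): Centre of the red T-grip on the plunger, 50 mm long (its y axis), 20 mm wide, 18 mm high, on the pin's axis, 95 mm above the bench when down; it turns and rises with the plunger. Its stem is 18 mm wide, on a 26 mm nut that ends 63 mm above the bench.
- stop_bar: Loose square aluminium bar, 24 x 24 mm, 245 mm long with a black rubber nose, 0.28 to 0.48 kg, with three upright 11 mm through holes 30 mm apart. Origin at its underside below the middle hole; z up, +y along the bar towards the nose. At the start it lies in the receiver with the pin in the middle hole and the nose sticking out of the mouth (+y of the board).
- bar_hole (a point): Centre of the bar's middle hole, at half the bar's height (12 mm above its underside).
- bar_nose (a point): Tip of the bar's rubber nose, 140 mm from the middle hole, on the centre line; the nose is 16 mm long, the first 10 mm from the metal 22 mm square, the tip 17 mm square.
- bar_tail (a point): Bare end of the bar, 105 mm from the middle hole, on the centre line; the balance point is about 15 mm from the middle hole towards the nose.
- slate: Split slab of grey slate, 237 x 120 x 44 mm, about 1.5 kg, lying loose on the board against the fence, its long side across the bar. Origin at the centre of its underside. Its near face stands 3 to 5 mm beyond the nose when the bar is locked at the middle hole.
- mallet: Wooden mallet standing on its head, 92 mm round, 228 mm high, on the bench behind the board; to be left alone.

How it is judged:
By the outcome, as a careful person would: the job done as asked, in the order asked, and still so for the second after the job is handed in, with the robot touching nothing.
It also fails if it takes over 72 s, if anything falls off the work surface, if the arm or the gripper's body presses on something with over 40 N, if the wrist force passes 120 N, or if a joint passes its speed limit or range.

## Working session

There is one attempt and no reset: what is moved stays moved. The work goes in short steps, Python scripts to look and compute and a tool call to move; the robot and the scene stay as the last step left them, time stands still between calls to the robot, and variables do not carry over. Pictures are saved under pics/ and viewed, at most 10 in all, crops included, and the job is handed in when it is done.

Besides the shell and the picture viewer there is one more tool, called after ">>>" by a JSON object that holds its "name" and its "arguments", one argument or row to a line. apply_moves: Moves the arm, as the interface text tells. Its arguments: {"type":"object","properties":{"increments":{"type":"array"},"squeeze":{"type":"number"}},"required":["increments"]}

```bash
mkdir -p pics; ls
cat > h.py <<'E'
import numpy as np, cv2
from scipy.spatial.transform import Rotation as R
from workcell import robot
def grab(n,f=None):
    d=robot.grab_frame(n)
    if f: cv2.imwrite('pics/'+f,d['image'])
    return d
def ray(d,uv):
    Rm=cv2.Rodrigues(np.array(d['rvec'],float))[0]; t=np.array(d['tvec'],float).ravel()
    c=-Rm.T@t
    v=Rm.T@np.linalg.inv(np.array(d['mtx']))@np.array([uv[0],uv[1],1.])
    return c,v/np.linalg.norm(v)
def onplane(d,uv,z):
    c,v=ray(d,uv); return c+v*(z-c[2])/v[2]
def tri(*obs):
    A=np.zeros((3,3));b=np.zeros(3)
    for d,uv in obs:
        c,v=ray(d,uv);P=np.eye(3)-np.outer(v,v);A+=P;b+=P@c
    return np.linalg.solve(A,b)
def proj(d,p):
    return cv2.projectPoints(np.array(p,float).reshape(-1,1,3),np.array(d['rvec'],float),np.array(d['tvec'],float),np.array(d['mtx'],float),None)[0].reshape(-1,2)
def blobs(m,n=3,amin=30):
    c,_=cv2.findContours(m.astype(np.uint8)*255,cv2.RETR_EXTERNAL,cv2.CHAIN_APPROX_NONE)
    c=sorted([k for k in c if cv2.contourArea(k)>amin],key=cv2.contourArea,reverse=True)[:n]
    return c
E
python3 - <<'E'
from h import *
s=robot.sense();print(s)
print(robot.grip_depth)
a=grab('side');b=grab('top');c=grab('wrist')
for n,d in zip('stw',(a,b,c)):
    cc,v=ray(d,(256,192));print(n,cc.round(),v.round(2),np.array(d['mtx'])[0,0])
im=np.hstack([a['image'],b['image']]);cv2.imwrite('pics/s0.png',a['image']);cv2.imwrite('pics/t0.png',b['image']);cv2.imwrite('pics/w0.png',c['image'])
E
```

```text
pics
{'t': 0.0, 'q': array([-1.36561373,  0.33286961, -0.06470532,  1.46092333,  0.02156787,
        1.34991298, -0.08851717]), 'qd': array([-0.00022772,  0.00235437, -0.00082793,  0.00140848, -0.00060152,
        0.00026611,  0.00107767]), 'tau': array([-1.92490515e-04, -6.25442934e+01,  4.87163581e-02, -3.91613889e+01,
        1.59994955e-02,  9.94889473e-03, -1.28832891e-07]), 'tool_pos': array([141.04362689, 608.49419084, 230.52594206]), 'ee_rot': array([-6.42672894e-05,  1.13644511e-01,  9.93521223e-01, -7.06796736e-04]), 'ft_force': array([0.66323835, 0.33323262, 0.08706466]), 'ft_torque': array([ 0.00018222,  0.02145333, -0.02507681]), 'grip_force': 0.0, 'finger_gap': 85.4762604309109}
18.700000000000003
s [1479. -330.  663.] [-0.8   0.27 -0.54] 443.1739349230575
t [ 462.  -70. 1097.] [ 0.09 -0.02 -1.  ] 467.6645530232861
w [ 61. 629. 373.] [ 0.31 -0.09 -0.95] 273.6774555507771
```

View pics/s0.png

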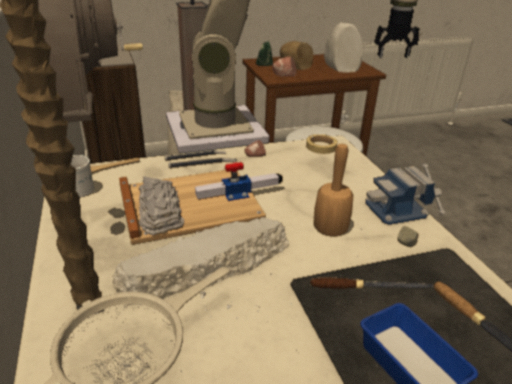

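View pics/t0.png

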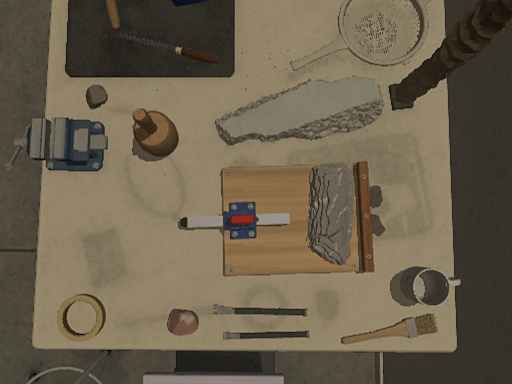

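Side view: red T at about (234,168), receiver (237,187), bar from tail (197,190) to nose (283,178). Top view: T at (242,219), nose (182,223), tail (289,217), slate (330,213), mallet (155,132), so the board's y is close to world y.

Run:
```python
from h import *
a=grab('side');b=grab('top')
obs=[]
for n,d in (('side',a),('top',b)):
    h=cv2.cvtColor(d['image'],cv2.COLOR_BGR2HSV);H,S,V=cv2.split(h)
    red=((H<6)|(H>174))&(S>190)&(V>90)
    cs=[c for c in blobs(red,5,15)]
    for c in cs: print(n,'red',cv2.contourArea(c),cv2.minAreaRect(c))
    blue=(H>100)&(H<125)&(S>120)
    for c in blobs(blue,4,60): print(n,'blue',cv2.contourArea(c),cv2.minAreaRect(c))
    white=(S<40)&(V>165)
    for c in blobs(white,6,60):print(n,'wh',cv2.contourArea(c),cv2.minAreaRect(c))
cv2.imwrite('pics/crop.png',np.hstack([cv2.resize(a['image'][140:215,180:300],(480,300),interpolation=cv2.INTER_CUBIC),]))
cv2.imwrite('pics/crop1.png',np.vstack([cv2.resize(a['image'][150:210,180:300],(800,400)-np.array([0,110]),interpolation=cv2.INTER_CUBIC),cv2.resize(b['image'][195:241,172:298],(800,292),interpolation=cv2.INTER_CUBIC)]))
```

```text
side red 82.0 ((233.92308044433594, 166.6154022216797), (6.275716304779053, 16.473756790161133), 78.69007110595703)
side blue 3511.0 ((413.2308044433594, 354.84619140625), (122.69550323486328, 63.500301361083984), 42.273685455322266)
side blue 319.5 ((237.33782958984375, 187.5270233154297), (20.22107696533203, 25.81064224243164), 80.53767395019531)
top red 148.0 ((242.0, 219.0), (8.0, 22.0), 90.0)
top blue 84.5 ((187.5, 2.5), (5.0, 33.0), 90.0)
```

View pics/crop1.png

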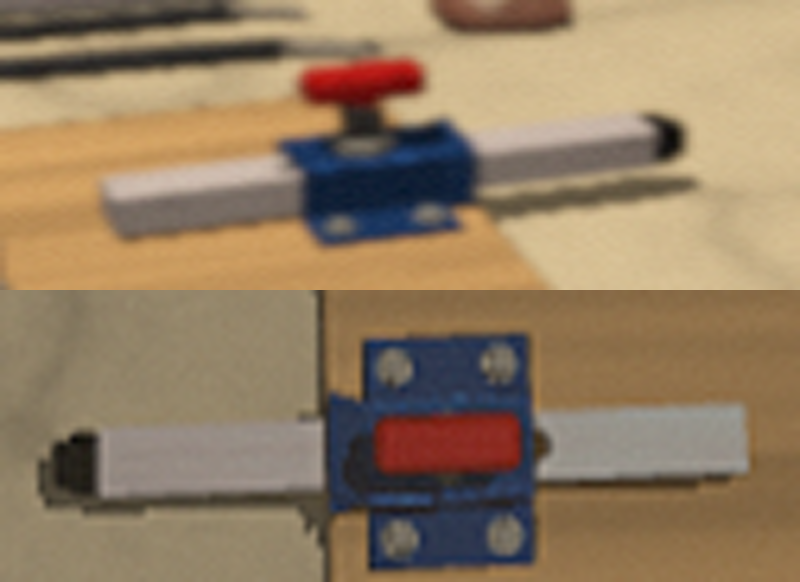

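Run:
```python
from h import *
a=grab('side');b=grab('top')
S=lambda x,y:(180-.42+x/6.667,150-.4+y/4.833)
T=lambda x,y:(172-.42+x/6.35,195-.42+(y-290)/6.35)
print('tee',tri((a,(233.9,166.6)),(b,(242,219))))
print('tail far top corner',tri((a,S(103,183)),(b,T(747,473))))
print('tail near top corner',tri((a,S(122,208)),(b,T(747,405))))
print('nose bound near top',tri((a,S(660,140)),(b,T(99,430))))
p=onplane(b,T(747,439),47);q=onplane(b,T(99,463),47);print(p,q,np.linalg.norm(p-q),np.degrees(np.arctan2(-(q-p)[0],(q-p)[1])))
# mallet/slate info
print('slate edge',onplane(b,(309,225),62),'mallet',onplane(b,(155,132),60))
# board edges corners
for uv in ((222,168),(224,275),(360,164),(362,272)): print(uv,onplane(b,uv,18))
```

```text
tee [499.02281083 -62.14863652  94.96731007]
tail far top corner [ 492.24466775 -167.06858951   43.13854364]
tail near top corner [ 516.67775624 -165.79189961   41.93740507]
nose bound near top [505.3451407   62.41141968  43.19706024]
[ 503.81781558 -168.04648034   47.        ] [493.1703524   60.36722571  47.        ] 228.6617361628003 2.668900292178609
slate edge [ 488.31971399 -210.33320474   62.        ] mallet [694.06912588 135.93371497  60.        ]
(222, 168) [619.79984176 -14.14467846  18.        ]
(224, 275) [374.29300719 -22.47118722  18.        ]
(360, 164) [ 632.56088605 -336.1136775    18.        ]
(362, 272) [ 383.82577515 -336.67136165   18.        ]
```

>>> {"name": "apply_moves", "arguments": {
  "increments": [
    {"travel":[1,-0.5,0.1],"rotation":[0,0,-0.0824],"gripper":85},
    {"travel":[1,-0.5,0.1],"rotation":[0,0,-0.0824],"gripper":85},
    {"travel":[1,-0.5,0.1],"rotation":[0,0,-0.0824],"gripper":85},
    {"travel":[1,-0.5,0.1],"rotation":[0,0,-0.0824],"gripper":85},
    {"travel":[1,-0.5,0.1],"rotation":[0,0,-0.0824],"gripper":85}
  ]
}}

```text
t: 0.77
tool_pos: [300.6, 528.9, 247.5]
ee_rot: [0.002, 0.247, 0.969, 0.0]
ft_force: [1.2, -0.5, -0.2]
finger_gap: 85.1
grip_force: 0.0
```

>>> {"name": "apply_moves", "arguments": {
  "increments": [
    {"travel":[0.9,-0.98,0.1],"rotation":[0,0,-0.0824],"gripper":85},
    {"travel":[0.9,-0.98,0.1],"rotation":[0,0,-0.0824],"gripper":85},
    {"travel":[0.9,-0.98,0.1],"rotation":[0,0,-0.0824],"gripper":85},
    {"travel":[0.9,-0.98,0.1],"rotation":[0,0,-0.0824],"gripper":85},
    {"travel":[0.9,-0.98,0.1],"rotation":[0,0,-0.0824],"gripper":85}
  ]
}}

```text
t: 1.18
tool_pos: [428.2, 384.1, 261.8]
ee_rot: [0.0, 0.365, 0.931, 0.0]
ft_force: [0.2, 0.2, 0.3]
finger_gap: 85.1
grip_force: 0.0
```

>>> {"name": "apply_moves", "arguments": {
  "increments": [
    {"travel":[0.487,-1,0],"rotation":[0,0,-0.0824],"gripper":85},
    {"travel":[0.487,-1,0],"rotation":[0,0,-0.0824],"gripper":85},
    {"travel":[0.487,-1,0],"rotation":[0,0,-0.0824],"gripper":85},
    {"travel":[0.487,-1,0],"rotation":[0,0,-0.0824],"gripper":85},
    {"travel":[0.487,-1,0],"rotation":[0,0,-0.0824],"gripper":85}
  ]
}}

```text
t: 1.6
tool_pos: [503.1, 227.8, 262.0]
ee_rot: [0.002, 0.486, 0.874, -0.0]
ft_force: [0.4, -0.9, 0.8]
finger_gap: 85.4
grip_force: 0.0
```

>>> {"name": "apply_moves", "arguments": {
  "increments": [
    {"travel":[0,-1,0],"rotation":[0,0,-0.0824],"gripper":85},
    {"travel":[0,-1,0],"rotation":[0,0,-0.0824],"gripper":85},
    {"travel":[0,-1,0],"rotation":[0,0,-0.0824],"gripper":85},
    {"travel":[0,-1,0],"rotation":[0,0,-0.0824],"gripper":85}
  ]
}}

```text
t: 1.93
tool_pos: [499.1, 82.5, 261.6]
ee_rot: [0.0, 0.593, 0.806, 0.0]
ft_force: [0.6, 0.2, -0.4]
finger_gap: 85.0
grip_force: 0.0
```

>>> {"name": "apply_moves", "arguments": {
  "increments": [
    {"travel":[0,-1,-0.1],"rotation":[0,0,-0.0824],"gripper":60},
    {"travel":[0,-1,-0.1],"rotation":[0,0,-0.0824],"gripper":60},
    {"travel":[0,-1,-0.1],"rotation":[0,0,-0.0824],"gripper":60},
    {"travel":[0,-1,-0.1],"rotation":[0,0,-0.0824],"gripper":60},
    {"travel":[0,-1,-0.1],"rotation":[0,0,-0.0824],"gripper":60},
    {"travel":[0,-1,-0.1],"rotation":[0,0,-0.0824],"gripper":60}
  ]
}}

```text
t: 2.43
tool_pos: [499.0, -64.3, 246.4]
ee_rot: [-0.0, 0.691, 0.723, 0.0]
ft_force: [0.4, 0.6, 0.4]
finger_gap: 60.4
grip_force: 0.0
```

Run:
```python
from h import *
s=robot.sense();M=R.from_quat(np.roll(s['ee_rot'],-1)).as_matrix();print(s['t'],s['q'].round(2),s['tool_pos'],M.round(3).tolist(),s['ft_force'])
d=grab('wrist','w1.png')
H,S,V=cv2.split(cv2.cvtColor(d['image'],cv2.COLOR_BGR2HSV))
for c in blobs(((H<6)|(H>174))&(S>150)&(V>60)): 
  r=cv2.minAreaRect(c);print(cv2.contourArea(c),r);print(onplane(d,r[0],100))
print(ray(d,(256,192)))
```

```text
2.4333 [-0.54  0.04  0.6   1.78 -0.02  1.33  0.11] [499.00023558 -64.28412652 246.37956734] [[-0.046, 0.999, 0.0], [0.999, 0.046, 0.0], [0.0, 0.0, -1.0]] [0.44548174 0.61774889 0.41396798]
667.0 ((260.5, 175.0), (42.0, 17.0), 90.0)
[499.65251836 -59.34885033 100.        ]
(array([496.13858047,  20.49881735, 388.96885104]), array([-0.0020853 , -0.32619541, -0.94530006]))
```

View pics/w1.png

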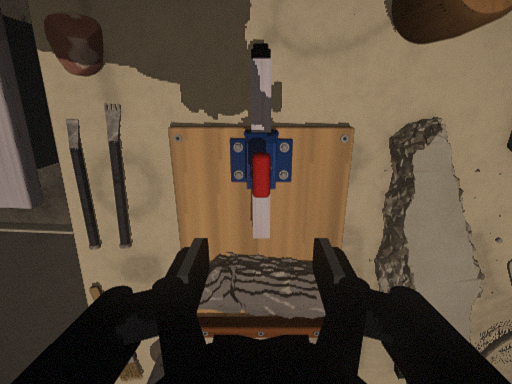

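Wrist view: T at (260,175), directly ahead of the fingers and lined up with them; the bar runs straight up the image. I'll go down onto the T.

>>> {"name": "apply_moves", "arguments": {
  "increments": [
    {"travel":[0,0.018,-0.25],"rotation":[0,0,0],"gripper":60},
    {"travel":[0,0.018,-0.5],"rotation":[0,0,0],"gripper":60},
    {"travel":[0,0.018,-0.75],"rotation":[0,0,0],"gripper":60},
    {"travel":[0,0.018,-0.94],"rotation":[0,0,0],"gripper":60},
    {"travel":[0,0.018,-0.94],"rotation":[0,0,0],"gripper":60}
  ]
}}

```text
t: 2.9
tool_pos: [495.9, -58.3, 100.4]
ee_rot: [-0.003, 0.689, 0.725, -0.003]
ft_force: [-1.3, 0.1, 0.4]
finger_gap: 59.8
grip_force: 0.0
```

>>> {"name": "apply_moves", "arguments": {
  "increments": [
    {"travel":[0,0,-0.1],"rotation":[0,0,0],"gripper":60},
    {"travel":[0,0,-0.2],"rotation":[0,0,0],"gripper":60},
    {"travel":[0,0,-0.2],"rotation":[0,0,0],"gripper":60},
    {"travel":[0,0,-0.2],"rotation":[0,0,0],"gripper":15},
    {"travel":[0,0,-0.2],"rotation":[0,0,0],"gripper":10},
    {"travel":[0,0,-0.2],"rotation":[0,0,0],"gripper":10},
    {"travel":[0,0,-0.2],"rotation":[0,0,0],"gripper":10},
    {"travel":[0,0,-0.2],"rotation":[0,0,0],"gripper":10},
    {"travel":[0,0,-0.2],"rotation":[0,0,0],"gripper":10}
  ],
  "squeeze": 50
}}

```text
t: 3.65
tool_pos: [499.7, -60.2, 76.8]
ee_rot: [0.0, 0.69, 0.724, 0.001]
ft_force: [-3.8, 1.5, 10.3]
finger_gap: 19.5
grip_force: 50.4
```

>>> {"name": "apply_moves", "arguments": {
  "increments": [
    {"travel":[0,0,0.04],"rotation":[0,0,0],"gripper":10},
    {"travel":[0,0,0.08],"rotation":[0,0,0],"gripper":10},
    {"travel":[0,0,0.113],"rotation":[0,0,0],"gripper":10},
    {"travel":[0,0,0.113],"rotation":[0,0,0],"gripper":10},
    {"travel":[0,0,0.113],"rotation":[0,0,0],"gripper":10},
    {"travel":[0,0,0.113],"rotation":[0,0,0],"gripper":10}
  ]
}}

```text
t: 4.15
tool_pos: [499.2, -60.2, 92.1]
ee_rot: [0.0, 0.69, 0.724, 0.0]
ft_force: [3.3, 1.1, -11.2]
finger_gap: 18.9
grip_force: 49.3
```

>>> {"name": "apply_moves", "arguments": {
  "increments": [
    {"travel":[0,0,0.007],"rotation":[0,0,0.03],"gripper":10},
    {"travel":[0,0,0.007],"rotation":[0,0,0.07],"gripper":10},
    {"travel":[0,0,0.007],"rotation":[0,0,0.11],"gripper":10},
    {"travel":[0,0,0.007],"rotation":[0,0,0.15],"gripper":10},
    {"travel":[0,0,0.007],"rotation":[0,0,0.19],"gripper":10},
    {"travel":[0,0,0.007],"rotation":[0,0,0.23],"gripper":10},
    {"travel":[0,0,0.007],"rotation":[0,0,0.27],"gripper":10},
    {"travel":[0,0,0.007],"rotation":[0,0,0.31],"gripper":10},
    {"travel":[0,0,0.007],"rotation":[0,0,0.35],"gripper":10},
    {"travel":[0,0,0.007],"rotation":[0,0,0.39],"gripper":10},
    {"travel":[0,0,0.007],"rotation":[0,0,0.43],"gripper":10},
    {"travel":[0,0,0.007],"rotation":[0,0,0.43],"gripper":10}
  ]
}}

```text
t: 5.15
tool_pos: [497.3, -61.7, 92.2]
ee_rot: [-0.002, 0.083, 0.997, -0.001]
ft_force: [-4.1, -3.9, -11.7]
finger_gap: 19.2
grip_force: 49.5
```

Run:
```python
from h import *
s=robot.sense();M=R.from_quat(np.roll(s['ee_rot'],-1)).as_matrix();print(s['t'],s['q'].round(2),s['tool_pos'],np.degrees(np.arctan2(M[1,1],M[0,1])),s['ft_force'],s['ft_torque'])
```

```text
5.15 [-0.36  0.2   0.43  1.96 -0.1   1.    1.52] [497.25919928 -61.65891412  92.1588163 ] 80.46294579671688 [ -4.09349265  -3.92342823 -11.66837645] [-0.75758123  0.56097959  0.02053521]
```

>>> {"name": "apply_moves", "arguments": {
  "increments": [
    {"travel":[0,0,-0.02],"rotation":[0,0,0],"gripper":10},
    {"travel":[0,0,-0.02],"rotation":[0,0,0],"gripper":10},
    {"travel":[0,0,-0.02],"rotation":[0,0,0],"gripper":50},
    {"travel":[0,0,-0.02],"rotation":[0,0,0],"gripper":50},
    {"travel":[0,0,-0.02],"rotation":[0,0,0],"gripper":50},
    {"travel":[0,0,0.2],"rotation":[0,0,0],"gripper":60},
    {"travel":[0,0,0.45],"rotation":[0,0,0],"gripper":60},
    {"travel":[0,0,0.7],"rotation":[0,0,0],"gripper":60},
    {"travel":[0,0,0.8],"rotation":[0,0,0],"gripper":60},
    {"travel":[0,0,0.8],"rotation":[0,0,0],"gripper":60}
  ]
}}

```text
t: 5.98
tool_pos: [501.8, -60.3, 218.3]
ee_rot: [0.004, 0.086, 0.996, 0.001]
ft_force: [0.5, 0.5, -0.5]
finger_gap: 59.9
grip_force: 0.0
```

Run:
```python
from h import *
a=grab('side','s2.png');b=grab('top','t2.png');w=grab('wrist','w2.png')
for n,d in (('side',a),('top',b),('w',w)):
    H,S,V=cv2.split(cv2.cvtColor(d['image'],cv2.COLOR_BGR2HSV))
    for c in blobs(((H<6)|(H>174))&(S>170)&(V>70),2,15): print(n,cv2.contourArea(c),cv2.minAreaRect(c))
im=np.hstack([cv2.resize(a['image'][140:215,180:300],(400,250)),cv2.resize(w['image'],(400,300))[:250]])
cv2.imwrite('pics/v2.png',cv2.resize(im,(800,250)))
print(robot.sense()['tool_pos'])
```

```text
side 56.5 ((234.0, 163.0), (12.0, 6.0), 90.0)
w 687.0 ((258.0, 191.0), (46.0, 20.0), 90.0)
[499.14026064 -60.12713942 213.03521529]
```

View pics/v2.png

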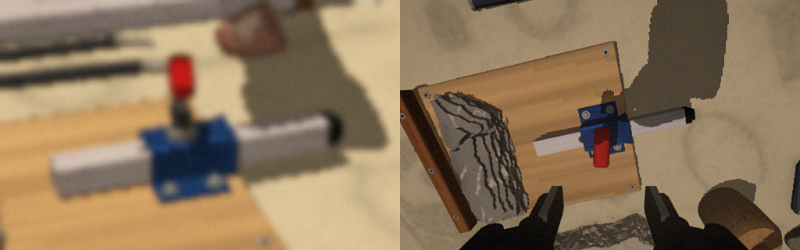

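The T-grip now stands across the bar and has risen, at side pixel (234,163), against (234,167) before. Next I'll grip the nose end of the bar.

>>> {"name": "apply_moves", "arguments": {
  "increments": [
    {"travel":[-0.023,0.2,0],"rotation":[0,0,-0.04],"gripper":60},
    {"travel":[-0.023,0.47,0],"rotation":[0,0,-0.08],"gripper":60},
    {"travel":[-0.023,0.47,0],"rotation":[0,0,-0.12],"gripper":60},
    {"travel":[-0.023,0.47,0],"rotation":[0,0,-0.16],"gripper":60},
    {"travel":[-0.023,0.47,0],"rotation":[0,0,-0.2],"gripper":60},
    {"travel":[-0.023,0.47,0],"rotation":[0,0,-0.24],"gripper":60},
    {"travel":[-0.023,0.47,0],"rotation":[0,0,-0.28],"gripper":60},
    {"travel":[-0.023,0.47,-0.1],"rotation":[0,0,-0.32],"gripper":60},
    {"travel":[-0.023,0.47,-0.2],"rotation":[0,0,-0.36],"gripper":60},
    {"travel":[-0.023,0.47,-0.3],"rotation":[0,0,-0.4],"gripper":60},
    {"travel":[-0.023,0.47,-0.3],"rotation":[0,0,-0.43],"gripper":60},
    {"travel":[-0.023,0.47,-0.3],"rotation":[0,0,-0.43],"gripper":60}
  ]
}}

```text
t: 7.13
tool_pos: [494.5, 10.0, 166.3]
ee_rot: [-0.001, 0.692, 0.722, -0.002]
ft_force: [-0.1, 0.4, 0.8]
finger_gap: 60.2
grip_force: 0.0
```

```bash
cat > st.py <<'E'
from h import *
def st():
    s=robot.sense();M=R.from_quat(np.roll(s['ee_rot'],-1)).as_matrix()
    print('t',round(s['t'],2),'q',s['q'].round(2),'p',s['tool_pos'].round(1),'yaw',np.degrees(np.arctan2(M[1,1],M[0,1])).round(2),'z',M[:,2].round(3),'F',s['ft_force'].round(1),'T',s['ft_torque'].round(2),'gap',round(s['finger_gap'],1),'g',round(s['grip_force'],1))
if __name__=='__main__': st()
E
python3 - <<'E'
from st import *
st()
w=grab('wrist')
H,S,V=cv2.split(cv2.cvtColor(w['image'],cv2.COLOR_BGR2HSV))
print(V.shape)
# expected bar midline pixel at bar+80..120
u=np.array([-.0471,.9989]);
for b in (60,90,115):
    c=np.array([499.2,-61.5])+b*u; print(b,proj(w,[*c,47]).round(1))
# edges of bar: row scans
for b in (95,105,115):
    c=np.array([499.2,-61.5])+b*u; p=proj(w,[*c,47])[0]; r=int(round(p[1])); x0=int(p[0])
    print(r,S[r,x0-30:x0+30:2].tolist(),V[r,x0-30:x0+30:2].tolist())
cv2.imwrite('pics/w3.png',w['image'])
E
```

```text
t 7.13 q [-0.5   0.09  0.41  1.9  -0.04  1.16 -0.03] p [494.5  10.  166.3] yaw 2.41 z [-0.004 -0.001 -1.   ] F [-0.1  0.4  0.8] T [-0.   -0.03 -0.  ] gap 60.2 g 0.0
(384, 512)
60 [[261.5 197.6]]
90 [[261.3 169. ]]
115 [[261.2 143.5]]
164 [83, 83, 82, 80, 85, 75, 84, 82, 78, 85, 39, 35, 37, 41, 39, 38, 40, 37, 30, 32, 34, 37, 83, 81, 81, 83, 79, 86, 78, 84] [153, 153, 152, 153, 150, 149, 149, 152, 153, 72, 158, 154, 151, 154, 156, 156, 153, 157, 159, 159, 158, 160, 151, 154, 155, 154, 158, 151, 154, 155]
154 [88, 82, 82, 86, 80, 81, 82, 83, 81, 88, 35, 36, 41, 40, 41, 40, 29, 38, 40, 40, 42, 30, 85, 86, 81, 77, 79, 81, 84, 85] [145, 155, 150, 151, 149, 154, 159, 151, 154, 67, 161, 157, 163, 158, 162, 103, 61, 101, 95, 101, 98, 86, 153, 155, 158, 158, 155, 154, 148, 150]
144 [82, 84, 87, 83, 81, 82, 83, 77, 85, 81, 48, 41, 48, 46, 34, 52, 36, 45, 26, 47, 39, 40, 88, 79, 80, 84, 84, 81, 83, 86] [158, 152, 152, 150, 152, 155, 153, 158, 156, 69, 75, 62, 69, 66, 68, 69, 64, 68, 68, 70, 72, 64, 96, 152, 149, 161, 155, 155, 148, 151]
```

View pics/w3.png

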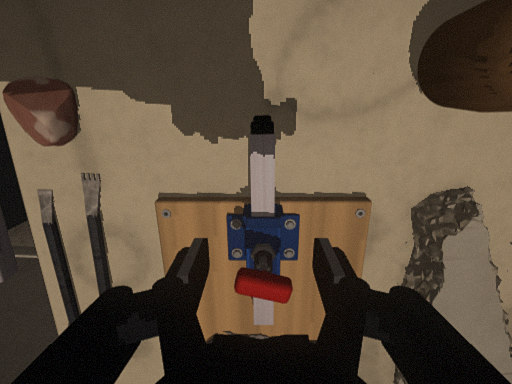

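Wrist view: bar centred at (262,160), nose tip at (261,117), T lying across at (263,286). I'll descend and grip.

>>> {"name": "apply_moves", "arguments": {
  "increments": [
    {"travel":[0.003,0,-0.2],"rotation":[0,0,0],"gripper":60},
    {"travel":[0.003,0,-0.45],"rotation":[0,0,0],"gripper":60},
    {"travel":[0.003,0,-0.7],"rotation":[0,0,0],"gripper":60},
    {"travel":[0.003,0,-0.85],"rotation":[0,0,0],"gripper":60},
    {"travel":[0.003,0,-0.92],"rotation":[0,0,0],"gripper":60},
    {"travel":[0.003,0,-0.92],"rotation":[0,0,0],"gripper":60},
    {"travel":[0.003,0,-0.92],"rotation":[0,0,0],"gripper":18},
    {"travel":[0.003,0,-0.92],"rotation":[0,0,0],"gripper":14},
    {"travel":[0.003,0,-0.92],"rotation":[0,0,0],"gripper":14},
    {"travel":[0.003,0,-0.92],"rotation":[0,0,0],"gripper":14},
    {"travel":[0.003,0,-0.92],"rotation":[0,0,0],"gripper":14}
  ],
  "squeeze": 90
}}

```text
t: 8.1
tool_pos: [497.6, 10.2, 31.9]
ee_rot: [0.001, 0.69, 0.724, 0.001]
ft_force: [0.4, 0.4, 7.0]
finger_gap: 21.8
grip_force: 90.1
```

```bash
python3 st.py
```

```text
t 8.1 q [-0.47  0.28  0.4   2.02 -0.14  0.86  0.06] p [497.6  10.2  31.9] yaw 2.81 z [ 0.003  0.001 -1.   ] F [0.4 0.4 7. ] T [-0.2  -0.14  0.01] gap 21.8 g 90.1
```

>>> {"name": "apply_moves", "arguments": {
  "increments": [
    {"travel":[-0.002,0.04,0],"rotation":[0,0,0],"gripper":14},
    {"travel":[-0.007,0.15,0],"rotation":[0,0,0],"gripper":14},
    {"travel":[-0.013,0.28,0],"rotation":[0,0,0],"gripper":14},
    {"travel":[-0.019,0.41,0],"rotation":[0,0,0],"gripper":14},
    {"travel":[-0.026,0.55,0],"rotation":[0,0,0],"gripper":14},
    {"travel":[-0.033,0.7,0],"rotation":[0,0,0],"gripper":14},
    {"travel":[-0.038,0.8,0],"rotation":[0,0,0],"gripper":14},
    {"travel":[-0.038,0.8,0],"rotation":[0,0,0],"gripper":14},
    {"travel":[-0.038,0.8,0],"rotation":[0,0,0],"gripper":14}
  ],
  "squeeze": 110
}}

```text
t: 8.85
tool_pos: [490.6, 131.2, 30.8]
ee_rot: [0.0, 0.689, 0.725, 0.001]
ft_force: [-0.3, 1.6, 0.4]
finger_gap: 20.9
grip_force: 111.3
```

Run:
```python
from st import *
st()
a=grab('side');b=grab('top')
im=np.vstack([cv2.resize(a['image'][140:220,200:320],(600,400)),cv2.resize(b['image'][190:230,130:290],(600,150))]);cv2.imwrite('pics/v4.png',im)
```

```text
t 8.85 q [-0.64  0.3   0.33  1.99 -0.13  0.87 -0.19] p [490.6 131.2  30.8] yaw 2.93 z [ 0.001  0.001 -1.   ] F [-0.3  1.6  0.4] T [-0.05 -0.05  0.04] gap 20.9 g 111.3
```

View pics/v4.png

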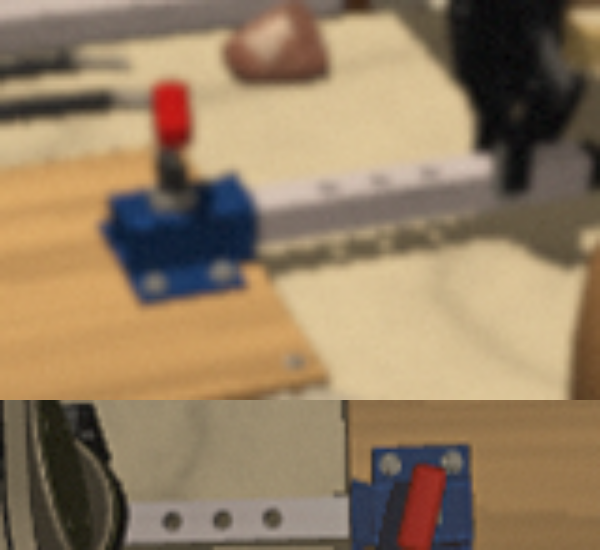

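Top view of the crop: bar half out, its three holes at about (176,222), (190,222), (203,222) in full-image pixels, and the T still up and across. Pulling it right out and lifting, then swinging it clockwise so that the tail goes round on the robot's side.

>>> {"name": "apply_moves", "arguments": {
  "increments": [
    {"travel":[-0.007,0.15,0],"rotation":[0,0,0],"gripper":14},
    {"travel":[-0.015,0.32,0],"rotation":[0,0,0],"gripper":14},
    {"travel":[-0.015,0.34,0.02],"rotation":[0,0,0],"gripper":14},
    {"travel":[-0.015,0.34,0.1],"rotation":[0,0,0],"gripper":14},
    {"travel":[-0.015,0.34,0.25],"rotation":[0,0,0],"gripper":14},
    {"travel":[-0.015,0.34,0.4],"rotation":[0,0,0],"gripper":14},
    {"travel":[-0.015,0.34,0.5],"rotation":[0,0,0],"gripper":14},
    {"travel":[-0.015,0.34,0.5],"rotation":[0,0,0],"gripper":14}
  ]
}}

```text
t: 9.62
tool_pos: [490.3, 179.8, 109.0]
ee_rot: [0.001, 0.691, 0.723, 0.002]
ft_force: [0.6, -0.4, -4.2]
finger_gap: 21.3
grip_force: 110.9
```

>>> {"name": "apply_moves", "arguments": {
  "increments": [
    {"travel":[0,0,0],"rotation":[0,0,-0.02],"gripper":14},
    {"travel":[0,0,0],"rotation":[0,0,-0.06],"gripper":14},
    {"travel":[0,0,0],"rotation":[0,0,-0.1],"gripper":14},
    {"travel":[0,0,0],"rotation":[0,0,-0.14],"gripper":14},
    {"travel":[0,0,0],"rotation":[0,0,-0.18],"gripper":14},
    {"travel":[0,0,0],"rotation":[0,0,-0.22],"gripper":14},
    {"travel":[0,0,0],"rotation":[0,0,-0.26],"gripper":14},
    {"travel":[0,0,0],"rotation":[0,0,-0.3],"gripper":14},
    {"travel":[0,0,0],"rotation":[0,0,-0.34],"gripper":14},
    {"travel":[0,0,0],"rotation":[0,0,-0.38],"gripper":14},
    {"travel":[0,0,0],"rotation":[0,0,-0.42],"gripper":14},
    {"travel":[0,0,0],"rotation":[0,0,-0.45],"gripper":14}
  ]
}}

```text
t: 10.62
tool_pos: [488.0, 179.3, 104.5]
ee_rot: [0.001, 0.995, 0.099, -0.0]
ft_force: [0.4, 1.2, -3.4]
finger_gap: 21.4
grip_force: 110.7
```

```bash
python3 st.py
```

```text
t 10.62 q [-0.88  0.23  0.49  1.91 -0.12  1.04 -1.71] p [488.  179.3 104.5] yaw -78.69 z [-0.001 -0.001 -1.   ] F [ 0.4  1.2 -3.4] T [ 0.03 -0.2   0.  ] gap 21.4 g 110.7
```

>>> {"name": "apply_moves", "arguments": {
  "increments": [
    {"travel":[0.2,-0.3,0],"rotation":[0,0,-0.03],"gripper":14},
    {"travel":[0.35,-0.55,0],"rotation":[0,0,-0.063],"gripper":14},
    {"travel":[0.49,-0.795,0],"rotation":[0,0,-0.063],"gripper":14},
    {"travel":[0.49,-0.795,0],"rotation":[0,0,-0.063],"gripper":14},
    {"travel":[0.49,-0.795,-0.2],"rotation":[0,0,-0.063],"gripper":14},
    {"travel":[0.49,-0.795,-0.4],"rotation":[0,0,-0.063],"gripper":14},
    {"travel":[0.49,-0.795,-0.53],"rotation":[0,0,-0.063],"gripper":14},
    {"travel":[0.49,-0.795,-0.56],"rotation":[0,0,-0.063],"gripper":14},
    {"travel":[0.49,-0.795,-0.56],"rotation":[0,0,-0.063],"gripper":14}
  ]
}}

```text
t: 11.37
tool_pos: [560.3, 60.3, 19.8]
ee_rot: [0.001, 1.0, 0.003, -0.002]
ft_force: [0.6, 0.1, -3.5]
finger_gap: 21.3
grip_force: 110.6
```

Run:
```python
from st import *
st()
a=grab('side','s5.png');b=grab('top')
im=np.hstack([cv2.resize(a['image'][120:240,200:360],(400,300)),cv2.resize(b['image'][140:290,100:300],(400,300))]);cv2.imwrite('pics/v5.png',im)
```

```text
t 11.37 q [-0.64  0.46  0.54  1.86 -0.29  0.91 -1.52] p [560.3  60.3  19.8] yaw -89.63 z [-0.003 -0.002 -1.   ] F [ 0.6  0.1 -3.5] T [-0.   -0.24 -0.03] gap 21.3 g 110.6
```

View pics/v5.png

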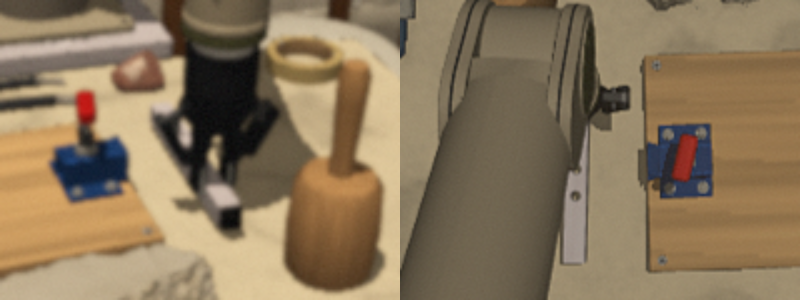

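The side crop shows the bar held level over the bench, nose towards the mallet but clear of it at about (226,215). In the top crop the tail is at (575,255). I'll lower it the rest of the way.

>>> {"name": "apply_moves", "arguments": {
  "increments": [
    {"travel":[0,0,-0.03],"rotation":[0,0,0],"gripper":14},
    {"travel":[0,0,-0.06],"rotation":[0,0,0],"gripper":14},
    {"travel":[0,0,-0.08],"rotation":[0,0,0],"gripper":14},
    {"travel":[0,0,-0.08],"rotation":[0,0,0],"gripper":14}
  ]
}}

```text
t: 11.8
tool_pos: [561.7, 62.0, 9.2]
ee_rot: [-0.0, 1.0, 0.004, 0.0]
ft_force: [0.8, -0.2, -1.4]
finger_gap: 21.5
grip_force: 111.0
```

```bash
python3 st.py
```

```text
t 11.8 q [-0.63  0.48  0.53  1.86 -0.31  0.89 -1.51] p [561.7  62.    9.2] yaw -89.54 z [ 0.  0. -1.] F [ 0.8 -0.2 -1.4] T [ 0.03  0.04 -0.06] gap 21.5 g 111.0
```

>>> {"name": "apply_moves", "arguments": {
  "increments": [
    {"travel":[0,0,-0.01],"rotation":[0,0,0],"gripper":14},
    {"travel":[0,0,-0.01],"rotation":[0,0,0],"gripper":50},
    {"travel":[0,0,-0.01],"rotation":[0,0,0],"gripper":60},
    {"travel":[0,0,-0.01],"rotation":[0,0,0],"gripper":60},
    {"travel":[0,0,0.15],"rotation":[0,0,0],"gripper":60},
    {"travel":[0,0,0.4],"rotation":[0,0,0],"gripper":60},
    {"travel":[-0.2,0,0.65],"rotation":[0,0,0.04],"gripper":60},
    {"travel":[-0.45,0,0.8],"rotation":[0,0,0.08],"gripper":60},
    {"travel":[-0.7,0,0.8],"rotation":[0,0,0.12],"gripper":60},
    {"travel":[-0.91,0,0.8],"rotation":[0,0,0.16],"gripper":60},
    {"travel":[-0.91,0,0.8],"rotation":[0,0,0.2],"gripper":60},
    {"travel":[-0.91,0,0.8],"rotation":[0,0,0.2],"gripper":60}
  ]
}}

```text
t: 12.8
tool_pos: [424.2, 62.3, 129.9]
ee_rot: [-0.001, 0.949, 0.316, 0.001]
ft_force: [-0.1, 0.4, 0.4]
finger_gap: 60.2
grip_force: 0.0
```

>>> {"name": "apply_moves", "arguments": {
  "increments": [
    {"travel":[0,0,0],"rotation":[0,0,0.04],"gripper":60},
    {"travel":[0,0,0],"rotation":[0,0,0.08],"gripper":60},
    {"travel":[0,0,0],"rotation":[0,0,0.12],"gripper":60},
    {"travel":[0,0,0],"rotation":[0,0,0.16],"gripper":60},
    {"travel":[0,0,0],"rotation":[0,0,0.2],"gripper":60},
    {"travel":[0,0,0],"rotation":[0,0,0.24],"gripper":60},
    {"travel":[0,0,0],"rotation":[0,0,0.28],"gripper":60},
    {"travel":[0,0,0],"rotation":[0,0,0.32],"gripper":60},
    {"travel":[0,0,0],"rotation":[0,0,0.36],"gripper":60},
    {"travel":[0,0,0],"rotation":[0,0,0.4],"gripper":60},
    {"travel":[0,0,0],"rotation":[0,0,0.44],"gripper":60},
    {"travel":[0,0,0],"rotation":[0,0,0.44],"gripper":60}
  ]
}}

```text
t: 13.8
tool_pos: [426.3, 61.7, 129.4]
ee_rot: [0.0, 0.532, 0.847, -0.0]
ft_force: [1.2, 1.1, 0.3]
finger_gap: 60.3
grip_force: 0.0
```

>>> {"name": "apply_moves", "arguments": {
  "increments": [
    {"travel":[0,0,0],"rotation":[0,0,0.04],"gripper":60},
    {"travel":[0,0,0],"rotation":[0,0,0.08],"gripper":60},
    {"travel":[0,0,0],"rotation":[0,0,0.12],"gripper":60},
    {"travel":[0,0,0],"rotation":[0,0,0.16],"gripper":60},
    {"travel":[0,0,0],"rotation":[0,0,0.2],"gripper":60},
    {"travel":[0,0,0],"rotation":[0,0,0.24],"gripper":60},
    {"travel":[0,0,0],"rotation":[0,0,0.28],"gripper":60},
    {"travel":[0,0,0],"rotation":[0,0,0.32],"gripper":60},
    {"travel":[0,0,0],"rotation":[0,0,0.36],"gripper":60},
    {"travel":[0,0,0],"rotation":[0,0,0.36],"gripper":60}
  ]
}}

```text
t: 14.63
tool_pos: [425.9, 61.7, 129.4]
ee_rot: [0.0, -0.003, 1.0, -0.0]
ft_force: [0.4, -0.3, 1.2]
finger_gap: 60.0
grip_force: 0.0
```

Run:
```python
from st import *
st()
w=grab('wrist','w6.png');b=grab('top','t6.png');a=grab('side','s6.png')
H,S,V=cv2.split(cv2.cvtColor(w['image'],cv2.COLOR_BGR2HSV))
print('exp hole,tail,noseEnd px',proj(w,[[490,61.6,24],[385,61,24],[614,62.5,24]]).round(1).tolist())
m=(S<55)&(V>130)
for c in blobs(m,4,300):
    r=cv2.minAreaRect(c);print('w',cv2.contourArea(c),r,[onplane(w,p,24).round(1)[:2].tolist() for p in cv2.boxPoints(r)])
```

```text
t 14.63 q [-0.84 -0.04  0.59  2.1   0.03  1.07  1.31] p [425.9  61.7 129.4] yaw 90.4 z [ 0. -0. -1.] F [ 0.4 -0.3  1.2] T [ 0.01  0.02 -0.02] gap 60.0 g 0.0
exp hole,tail,noseEnd px [[258.8, 247.9], [258.5, 146.1], [259.2, 340.4]]
w 3241.0 ((261.0, 260.5), (155.0, 24.0), 90.0) [[420.0, 52.1], [419.9, 74.8], [610.3, 78.7], [610.4, 50.5]]
```

View pics/w6.png

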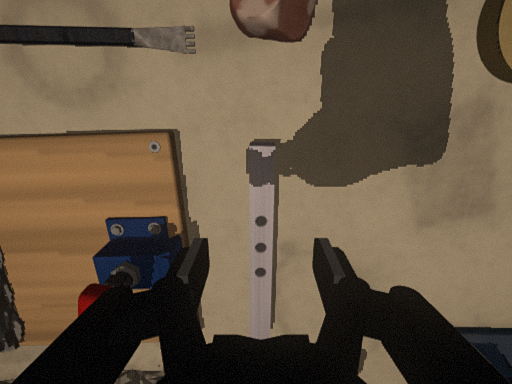

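Wrist view: bar on the bench with its holes at (261,221), (260,247) and (260,272), and the tail end at row 146. That's within 1–2 px of where I predicted. I'll grip the tail end.

Run:
```python
import cv2,numpy as np
from h import *
w=grab('wrist')
g=cv2.cvtColor(w['image'],cv2.COLOR_BGR2GRAY)
sub=g[200:290,251:270]
for c in blobs(sub<90,6,15):
    (x,y),r=cv2.minEnclosingCircle(c);M=cv2.moments(c);p=(M['m10']/M['m00']+251,M['m01']/M['m00']+200);print(p,r,onplane(w,p,24).round(1))
```

```text
(260.8910675381264, 221.1742919389978) 5.483028411865234 [459.3  63.4  24. ]
(260.84412470023983, 247.46282973621103) 5.266082286834717 [489.1  63.4  24. ]
(260.59562841530055, 272.0983606557377) 5.200099945068359 [518.9  63.1  24. ]
```

>>> {"name": "apply_moves", "arguments": {
  "increments": [
    {"travel":[0,0.007,-0.2],"rotation":[0,0,0],"gripper":60},
    {"travel":[0,0.007,-0.45],"rotation":[0,0,0],"gripper":60},
    {"travel":[0,0.007,-0.68],"rotation":[0,0,0],"gripper":60},
    {"travel":[0,0.007,-0.78],"rotation":[0,0,0],"gripper":60},
    {"travel":[0,0.007,-0.82],"rotation":[0,0,0],"gripper":60},
    {"travel":[0,0.007,-0.82],"rotation":[0,0,0],"gripper":60},
    {"travel":[0,0.007,-0.82],"rotation":[0,0,0],"gripper":18},
    {"travel":[0,0.007,-0.82],"rotation":[0,0,0],"gripper":12},
    {"travel":[0,0.007,-0.82],"rotation":[0,0,0],"gripper":12},
    {"travel":[0,0.007,-0.82],"rotation":[0,0,0],"gripper":12},
    {"travel":[0,0.007,-0.82],"rotation":[0,0,0],"gripper":12}
  ],
  "squeeze": 120
}}

```text
t: 15.75
tool_pos: [426.4, 63.3, 8.0]
ee_rot: [0.001, -0.003, 1.0, 0.001]
ft_force: [-4.8, -0.8, 15.8]
finger_gap: 20.8
grip_force: 118.5
```

```bash
python3 st.py
```

```text
t 15.75 q [-0.81  0.2   0.6   2.2  -0.16  0.78  1.48] p [426.4  63.3   8. ] yaw 90.38 z [ 0.002  0.002 -1.   ] F [-4.8 -0.8 15.8] T [-0.35  0.97 -0.25] gap 20.8 g 118.5
```

>>> {"name": "apply_moves", "arguments": {
  "increments": [
    {"travel":[0,0,0.05],"rotation":[0,0,0],"gripper":12},
    {"travel":[0,0,0.15],"rotation":[0,0,0],"gripper":12},
    {"travel":[0,0,0.3],"rotation":[0,0,0],"gripper":12},
    {"travel":[0,0,0.5],"rotation":[0,0,0],"gripper":12},
    {"travel":[0,0,0.7],"rotation":[0,0,0],"gripper":12},
    {"travel":[0,0,0.9],"rotation":[0,0,0],"gripper":12},
    {"travel":[0,0,1],"rotation":[0,0,0],"gripper":12},
    {"travel":[0,0,1],"rotation":[0,0,0],"gripper":12}
  ]
}}

```text
t: 16.42
tool_pos: [426.9, 63.3, 160.0]
ee_rot: [0.003, -0.004, 1.0, 0.002]
ft_force: [0.7, 0.4, -3.9]
finger_gap: 21.2
grip_force: 118.1
```

>>> {"name": "apply_moves", "arguments": {
  "increments": [
    {"travel":[0,0,0],"rotation":[0,0,-0.02],"gripper":12},
    {"travel":[0,0,0],"rotation":[0,0,-0.06],"gripper":12},
    {"travel":[0,0,0],"rotation":[0,0,-0.1],"gripper":12},
    {"travel":[0,0,0],"rotation":[0,0,-0.14],"gripper":12},
    {"travel":[0.04,0.08,0],"rotation":[0,0,-0.18],"gripper":12},
    {"travel":[0.08,0.16,0],"rotation":[0,0,-0.22],"gripper":12},
    {"travel":[0.12,0.24,0],"rotation":[0,0,-0.26],"gripper":12},
    {"travel":[0.16,0.36,0],"rotation":[0,0,-0.3],"gripper":12},
    {"travel":[0.2,0.5,0],"rotation":[0,0,-0.34],"gripper":12},
    {"travel":[0.25,0.65,0],"rotation":[0,0,-0.38],"gripper":12},
    {"travel":[0.3,0.8,0],"rotation":[0,0,-0.42],"gripper":12},
    {"travel":[0.36,0.95,0],"rotation":[0,0,-0.45],"gripper":12}
  ]
}}

```text
t: 17.42
tool_pos: [478.6, 206.1, 155.0]
ee_rot: [-0.0, 0.649, 0.761, -0.001]
ft_force: [-0.2, -0.2, -3.6]
finger_gap: 21.1
grip_force: 118.0
```

Run:
```python
from st import *
st()
a=grab('side','s7.png');b=grab('top','t7.png');w=grab('wrist','w7.png')
```

```text
t 17.42 q [-0.95  0.17  0.51  1.86 -0.09  1.14 -0.26] p [478.6 206.1 155. ] yaw 9.04 z [-0.001 -0.001 -1.   ] F [-0.2 -0.2 -3.6] T [ 0.23 -0.02  0.04] gap 21.1 g 118.0
```

>>> {"name": "apply_moves", "arguments": {
  "increments": [
    {"travel":[0.057,-0.02,0],"rotation":[0,0,-0.035],"gripper":12},
    {"travel":[0.057,-0.02,-0.2],"rotation":[0,0,-0.035],"gripper":12},
    {"travel":[0.057,-0.02,-0.45],"rotation":[0,0,-0.035],"gripper":12},
    {"travel":[0.057,-0.02,-0.68],"rotation":[0,0,-0.035],"gripper":12},
    {"travel":[0.057,-0.02,-0.8],"rotation":[0,0,-0.035],"gripper":12},
    {"travel":[0.057,-0.02,-0.82],"rotation":[0,0,-0.035],"gripper":12},
    {"travel":[0.057,-0.02,-0.82],"rotation":[0,0,-0.035],"gripper":12},
    {"travel":[0.057,-0.02,-0.82],"rotation":[0,0,-0.035],"gripper":12}
  ]
}}

```text
t: 18.23
tool_pos: [488.4, 202.1, 34.3]
ee_rot: [0.0, 0.687, 0.726, 0.001]
ft_force: [0.2, -0.5, -2.6]
finger_gap: 21.2
grip_force: 118.3
```

Run:
```python
from st import *
st()
a=grab('side','s8.png');b=grab('top','t8.png')
im=np.vstack([cv2.resize(a['image'][140:220,210:330],(600,400),interpolation=cv2.INTER_CUBIC),cv2.resize(b['image'][200:240,140:260],(600,200),interpolation=cv2.INTER_CUBIC)]);cv2.imwrite('pics/v8.png',im)
```

```text
t 18.23 q [-0.9   0.35  0.49  1.94 -0.21  0.9  -0.25] p [488.4 202.1  34.3] yaw 3.14 z [ 0.001  0.    -1.   ] F [ 0.2 -0.5 -2.6] T [ 0.29 -0.02 -0.  ] gap 21.2 g 118.3
```

View pics/v8.png

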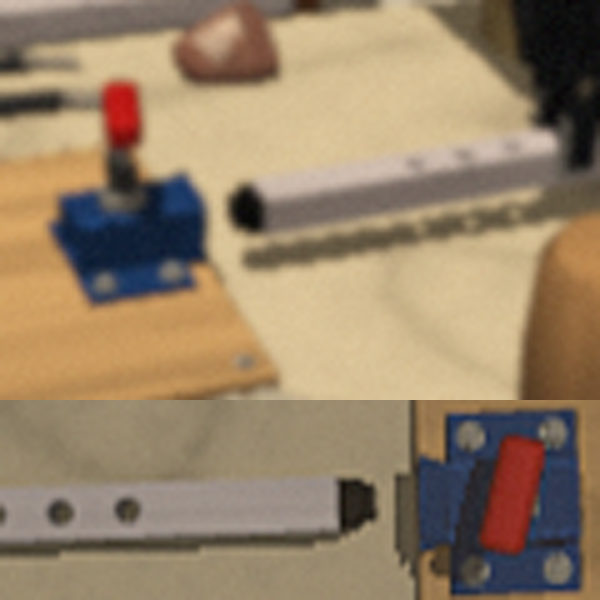

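Side view: nose at crop (247,208), bar nearly level in front of the mouth. Top crop: metal end at (340,505), holes at (61,512) and (127,510), in line with the receiver mouth at about (420,505). I'll work out the offsets.

Run:
```python
from st import *
a=grab('side');b=grab('top')
T=lambda x,y:(140-.4+x/5,200-.4+(y-400)/5)
Sd=lambda x,y:(210-.4+x/5,140-.4+y/5)
ln=lambda y:499.4-.0468*(y+61.5)
for n,p in (('end',(340,504.5)),('h1',(127,510)),('h2',(61,512))):
    q=onplane(b,T(*p),48);print(n,q.round(1),'line x',round(ln(q[1]),1))
# same-camera reference: receiver tube centre from initial picture: bar tail/nose ends measured (503.8,-168),(493.2,60.4)
print('corner',tri((a,Sd(267,190)),(b,T(340,479))))
# holes height via both views: side holes
for s,t in (((465,155),(61,512)),((515,147),(127,510)),((415,163),(127,510))): 
    print(s,tri((a,Sd(*s)),(b,T(*t))).round(1))
# automated: side-view top edge of the metal, columns
g=a['image'].astype(int)
for u in (266,272,278,284,290,296,302,308): 
    col=g[160:195,u].sum(1); print(u,(col//3).tolist())
```

```text
end [496.5  14.7  48. ] line x 495.8
h1 [493.2 109.8  48. ] line x 491.4
h2 [492.  139.2  48. ] line x 490.0
corner [508.06806463  15.78780271  54.85599468]
(465, 155) [492.1 139.4  50.1]
(515, 147) [503.  134.2  59.2]
(415, 163) [493.1 109.5  49.8]
266 [187, 184, 185, 185, 184, 187, 188, 188, 187, 185, 186, 187, 190, 190, 187, 189, 188, 186, 176, 151, 120, 104, 103, 102, 105, 118, 137, 153, 135, 101, 84, 84, 104, 147, 176]
272 [184, 182, 188, 185, 188, 187, 190, 192, 188, 189, 189, 189, 189, 188, 189, 187, 187, 181, 152, 121, 105, 102, 105, 105, 115, 136, 153, 137, 101, 86, 86, 93, 125, 159, 182]
278 [185, 187, 183, 184, 185, 187, 186, 189, 186, 187, 187, 186, 185, 187, 189, 189, 181, 153, 123, 109, 105, 107, 106, 114, 141, 154, 136, 100, 83, 83, 91, 124, 163, 182, 185]
284 [188, 188, 186, 189, 187, 186, 185, 184, 184, 182, 183, 185, 189, 188, 192, 182, 154, 119, 108, 105, 106, 109, 117, 142, 156, 137, 101, 82, 79, 83, 110, 155, 175, 180, 181]
290 [188, 187, 186, 186, 188, 187, 187, 183, 183, 183, 188, 185, 184, 185, 178, 153, 118, 104, 104, 104, 110, 115, 141, 154, 135, 97, 84, 80, 87, 114, 141, 162, 168, 172, 174]
296 [183, 184, 182, 181, 183, 183, 185, 188, 189, 186, 188, 185, 183, 172, 147, 119, 106, 106, 106, 107, 124, 152, 163, 138, 101, 87, 87, 109, 146, 168, 175, 179, 182, 180, 183]
302 [180, 179, 178, 175, 179, 180, 183, 183, 184, 171, 153, 156, 161, 140, 115, 107, 106, 107, 106, 125, 148, 158, 138, 105, 100, 97, 111, 150, 170, 171, 173, 180, 182, 186, 185]
308 [173, 171, 168, 165, 164, 167, 174, 183, 188, 189, 189, 176, 143, 109, 103, 104, 109, 106, 125, 157, 167, 139, 100, 85, 85, 109, 149, 176, 180, 175, 173, 172, 179, 183, 181]
```

>>> {"name": "apply_moves", "arguments": {
  "increments": [
    {"travel":[-0.017,0,-0.012],"rotation":[0,0,0.0033],"gripper":12},
    {"travel":[-0.017,0,-0.012],"rotation":[0,0,0.0033],"gripper":12},
    {"travel":[-0.017,0,-0.012],"rotation":[0,0,0.0033],"gripper":12},
    {"travel":[-0.017,0,-0.012],"rotation":[0,0,0.0033],"gripper":12}
  ]
}}

```text
t: 18.77
tool_pos: [485.2, 202.4, 31.7]
ee_rot: [0.0, 0.684, 0.73, 0.0]
ft_force: [0.3, 0.8, -3.8]
finger_gap: 20.8
grip_force: 118.3
```

Run:
```python
from st import *
st()
b=grab('top');t0=cv2.imread('pics/t0.png')
def edges(im,cols,r0,r1):
    g=cv2.cvtColor(im,cv2.COLOR_BGR2HSV)[:,:,1].astype(float)  # saturation: bar low
    out=[]
    for u in cols:
        p=g[r0:r1,u-1:u+2].mean(1); hi=np.percentile(p,85); lo=np.percentile(p,15); th=(hi+lo)/2
        k=np.where(p<th)[0]; i,j=k[0],k[-1]
        e1=r0+i-1+(p[i-1]-th)/(p[i-1]-p[i]); e2=r0+j+(th-p[j])/(p[j+1]-p[j]); out.append((u,round(e1,2),round(e2,2)))
    return out
def line(im,cols,r0,r1,z,d):
    P=[]
    for u,e1,e2 in edges(im,cols,r0,r1):
        P.append(onplane(d,(u,e1),z)[:2])   # upper edge in image only (no shadow)
        print(u,e1,e2,P[-1].round(1))
    P=np.array(P);f=np.polyfit(P[:,1],P[:,0],1);print('slope',f[0],'x at -61.5',np.polyval(f,-61.5),'x at 0',np.polyval(f,0));return f
print('initial');line(t0,[190,196,202,208,214,218],205,240,47,b);line(t0,[265,270,275,280,285],200,240,47,b)
print('now');line(b['image'],[156,158,172,178,184,190,196,202],205,240,49,b)
```

```text
t 18.77 q [-0.9   0.35  0.48  1.95 -0.21  0.89 -0.25] p [485.2 202.4  31.7] yaw 3.75 z [ 0.  0. -1.] F [ 0.3  0.8 -3.8] T [ 0.33 -0.02 -0.06] gap 20.8 g 118.3
initial
190 216.14 227.38 [505.9  54.3]
196 216.0 227.2 [506.4  40.9]
202 215.77 227.02 [507.   27.5]
208 215.56 226.52 [507.6  14.1]
214 215.35 226.41 [508.2   0.6]
218 214.8 226.29 [509.5  -8.3]
slope -0.0532666959797983 x at -61.5 511.8717817221434 x at 0 508.5958799193858
265 213.18 224.41 [ 514.2 -113.7]
270 212.9 224.33 [ 514.9 -124.9]
275 212.84 224.23 [ 515.2 -136.1]
280 212.66 224.15 [ 515.7 -147.3]
285 212.44 223.63 [ 516.3 -158.6]
slope -0.04410508830132559 x at -61.5 511.96223177018584 x at 0 509.24976883965434
now
156 217.7 229.09 [501.6 129.9]
158 217.7 228.95 [501.7 125.4]
172 216.94 228.31 [503.7  94.2]
178 216.7 227.98 [504.3  80.9]
184 216.48 227.61 [505.   67.5]
190 216.16 227.38 [505.8  54.1]
196 215.97 227.32 [506.4  40.7]
202 215.74 227.12 [507.   27.3]
slope -0.05365527928639388 x at -61.5 511.8884104001147 x at 0 508.5886107240015
```

>>> {"name": "apply_moves", "arguments": {
  "increments": [
    {"travel":[0.003,-0.06,0.004],"rotation":[0,0,0],"gripper":12},
    {"travel":[0.006,-0.12,0.004],"rotation":[0,0,0],"gripper":12},
    {"travel":[0.009,-0.18,0.004],"rotation":[0,0,0],"gripper":12},
    {"travel":[0.0115,-0.24,0.004],"rotation":[0,0,0],"gripper":12},
    {"travel":[0.0145,-0.3,0.004],"rotation":[0,0,0],"gripper":12},
    {"travel":[0.017,-0.35,0.004],"rotation":[0,0,0],"gripper":12},
    {"travel":[0.017,-0.35,0.004],"rotation":[0,0,0],"gripper":12}
  ]
}}

```text
t: 19.4
tool_pos: [488.1, 147.6, 32.3]
ee_rot: [0.0, 0.685, 0.729, -0.0]
ft_force: [0.3, -0.5, -2.2]
finger_gap: 20.8
grip_force: 118.5
```

```bash
python3 st.py
```

```text
t 19.4 q [-0.83  0.32  0.51  1.99 -0.2   0.88 -0.15] p [488.1 147.6  32.3] yaw 3.6 z [ 0.    -0.001 -1.   ] F [ 0.3 -0.5 -2.2] T [-0.16 -0.01  0.  ] gap 20.8 g 118.5
```

>>> {"name": "apply_moves", "arguments": {
  "increments": [
    {"travel":[0.004,-0.08,0],"rotation":[0,0,0],"gripper":12},
    {"travel":[0.008,-0.17,0],"rotation":[0,0,0],"gripper":12},
    {"travel":[0.014,-0.28,0],"rotation":[0,0,0],"gripper":12},
    {"travel":[0.02,-0.39,0],"rotation":[0,0,0],"gripper":12},
    {"travel":[0.025,-0.5,0],"rotation":[0,0,0],"gripper":12},
    {"travel":[0.031,-0.61,0],"rotation":[0,0,0],"gripper":12},
    {"travel":[0.036,-0.72,0],"rotation":[0,0,0],"gripper":12},
    {"travel":[0.041,-0.82,0],"rotation":[0,0,0],"gripper":12},
    {"travel":[0.045,-0.89,0],"rotation":[0,0,0],"gripper":12},
    {"travel":[0.047,-0.93,0],"rotation":[0,0,0],"gripper":12},
    {"travel":[0.048,-0.94,0],"rotation":[0,0,0],"gripper":12},
    {"travel":[0.048,-0.94,0],"rotation":[0,0,0],"gripper":12}
  ]
}}

```text
t: 20.4
tool_pos: [495.0, 8.7, 32.1]
ee_rot: [0.0, 0.684, 0.73, -0.0]
ft_force: [-0.8, -1.0, -2.8]
finger_gap: 21.2
grip_force: 118.6
```

Run:
```python
from st import *
st()
b=grab('top','t9.png');a=grab('side','s9.png');t0=cv2.imread('pics/t0.png')
# rows along bar axis on slate side, top view: initial and now
for nm,im in (('t0',t0),('now',b['image'])):
    for r in (217,218,219): print(nm,r,im[r,256:312,1].tolist())
```

```text
t 20.4 q [-0.62  0.3   0.58  2.03 -0.21  0.87  0.14] p [495.    8.7  32.1] yaw 3.73 z [-0. -0. -1.] F [-0.8 -1.  -2.8] T [0.03 0.06 0.04] gap 21.2 g 118.6
t0 217 [69, 89, 135, 150, 145, 146, 146, 143, 147, 147, 146, 146, 147, 147, 146, 149, 146, 147, 147, 147, 145, 149, 148, 147, 149, 148, 147, 148, 148, 149, 146, 149, 147, 129, 109, 113, 110, 114, 112, 113, 112, 114, 114, 113, 113, 112, 113, 111, 111, 111, 112, 109, 75, 70, 45, 69]
t0 218 [50, 59, 94, 146, 145, 146, 145, 143, 147, 146, 147, 146, 145, 149, 146, 149, 148, 148, 146, 146, 148, 147, 147, 146, 149, 146, 146, 146, 145, 147, 145, 148, 147, 136, 109, 115, 114, 115, 114, 111, 112, 110, 112, 111, 113, 112, 113, 115, 110, 114, 114, 112, 85, 97, 48, 78]
t0 219 [52, 56, 81, 139, 147, 146, 142, 147, 147, 146, 146, 144, 146, 146, 146, 146, 145, 145, 148, 146, 144, 143, 147, 147, 146, 144, 147, 144, 145, 146, 144, 147, 146, 133, 109, 111, 114, 113, 113, 111, 107, 109, 112, 111, 110, 110, 110, 113, 111, 110, 107, 86, 97, 97, 59, 100]
now 217 [128, 157, 153, 154, 150, 153, 151, 154, 153, 153, 151, 152, 152, 153, 154, 154, 156, 155, 153, 154, 152, 153, 152, 152, 154, 153, 151, 148, 153, 151, 151, 153, 150, 151, 151, 152, 155, 151, 31, 37, 33, 37, 29, 29, 61, 128, 119, 118, 120, 117, 118, 118, 79, 75, 48, 72]
now 218 [132, 154, 151, 153, 153, 152, 155, 155, 151, 152, 151, 150, 155, 152, 152, 152, 151, 153, 151, 151, 156, 151, 153, 150, 147, 150, 152, 151, 150, 151, 149, 150, 149, 147, 148, 147, 154, 150, 39, 26, 34, 34, 31, 29, 60, 129, 120, 118, 115, 117, 118, 118, 88, 97, 49, 80]
now 219 [133, 157, 153, 151, 148, 151, 147, 148, 151, 148, 150, 146, 150, 149, 151, 149, 148, 149, 146, 148, 147, 148, 148, 147, 147, 148, 148, 148, 147, 147, 150, 146, 146, 149, 146, 150, 155, 149, 40, 32, 35, 36, 35, 31, 60, 128, 118, 117, 116, 117, 115, 94, 103, 97, 65, 104]
```

>>> {"name": "apply_moves", "arguments": {
  "increments": [
    {"travel":[0.001,-0.02,0],"rotation":[0,0,0],"gripper":12},
    {"travel":[0.002,-0.04,0],"rotation":[0,0,0],"gripper":12},
    {"travel":[0.003,-0.058,0],"rotation":[0,0,0],"gripper":12},
    {"travel":[0.003,-0.058,0],"rotation":[0,0,0],"gripper":12},
    {"travel":[0.003,-0.058,0],"rotation":[0,0,0],"gripper":12}
  ]
}}

```text
t: 20.92
tool_pos: [495.4, -0.1, 32.1]
ee_rot: [0.0, 0.684, 0.73, -0.0]
ft_force: [0.3, -1.8, -3.2]
finger_gap: 21.3
grip_force: 118.6
```

Run:
```python
from st import *
st()
b=grab('top','t10.png')
im=b['image']
for r in (216,217,218,219,220): print(r,im[r,292:312,1].tolist())
# T-grip centroid, white-ish reference in t0
t0=cv2.imread('pics/t0.png');H,S,V=cv2.split(cv2.cvtColor(t0,cv2.COLOR_BGR2HSV))
m=(((H<6)|(H>174))&(S>150)&(V>60)).astype(np.uint8);m[:, :220]=0;m[:,265:]=0;M=cv2.moments(m[200:240],True);p=(M['m10']/M['m00'],200+M['m01']/M['m00']);print(p,onplane(b,p,104))
# receiver blue extents along y at foot plate rows in t0
B=((H>100)&(H<130)&(S>90));
for r in (205,208,232,235): k=np.where(B[r,215:275])[0]+215; print(r,k.min(),k.max(),onplane(b,(k.min()-.5,r),22)[1],onplane(b,(k.max()+.5,r),22)[1])
for u in (293.5,297.5): print(u,onplane(b,(u,218),47.5)[1])
```

```text
t 20.92 q [-0.61  0.3   0.58  2.03 -0.21  0.87  0.16] p [ 4.954e+02 -1.000e-01  3.210e+01] yaw 3.72 z [ 0. -0. -1.] F [ 0.3 -1.8 -3.2] T [ 0.16  0.07 -0.01] gap 21.3 g 118.6
216 [149, 148, 149, 152, 157, 149, 19, 37, 36, 40, 29, 32, 69, 125, 118, 118, 95, 46, 56, 94]
217 [150, 150, 150, 151, 156, 151, 19, 34, 37, 33, 33, 34, 71, 128, 121, 115, 81, 78, 47, 72]
218 [148, 147, 150, 149, 156, 149, 15, 25, 33, 36, 33, 31, 66, 125, 123, 118, 91, 99, 51, 81]
219 [148, 148, 150, 151, 155, 149, 31, 29, 38, 36, 28, 28, 57, 126, 112, 94, 101, 97, 65, 105]
220 [151, 156, 153, 152, 156, 151, 42, 32, 33, 33, 32, 26, 64, 118, 107, 82, 99, 101, 70, 103]
(241.8181818181818, 218.90404040404042) [498.78156585 -62.25000135 104.        ]
205 230 254 -32.923480841246366 -90.44008286182185
208 230 254 -33.018065752353195 -90.49531520834529
232 230 255 -33.77010877838447 -93.22183842214669
235 230 255 -33.863538566507756 -93.2748400414682
293.5 -177.6022428185211
297.5 -186.57287974166593
```

>>> {"name": "apply_moves", "arguments": {
  "increments": [
    {"travel":[0,0,-0.005],"rotation":[0,0,0],"gripper":40},
    {"travel":[0,0,-0.005],"rotation":[0,0,0],"gripper":60},
    {"travel":[0,0,-0.005],"rotation":[0,0,0],"gripper":60},
    {"travel":[0,0,0.1],"rotation":[0,0,0],"gripper":60},
    {"travel":[0,0,0.35],"rotation":[0,0,0],"gripper":60},
    {"travel":[0,0,0.6],"rotation":[0,0,0],"gripper":60},
    {"travel":[0,0,0.85],"rotation":[0,0,0],"gripper":60},
    {"travel":[0,0,0.85],"rotation":[0,0,0.03],"gripper":60},
    {"travel":[0,0,0.85],"rotation":[0,0,0.07],"gripper":60},
    {"travel":[0,0,0.85],"rotation":[0,0,0.11],"gripper":60}
  ]
}}

```text
t: 21.8
tool_pos: [495.9, 0.4, 160.6]
ee_rot: [0.001, 0.546, 0.838, 0.001]
ft_force: [-0.8, -0.8, -0.1]
finger_gap: 60.1
grip_force: 0.0
```

>>> {"name": "apply_moves", "arguments": {
  "increments": [
    {"travel":[0.026,-0.2,0],"rotation":[0,0,0.04],"gripper":60},
    {"travel":[0.026,-0.41,0],"rotation":[0,0,0.08],"gripper":60},
    {"travel":[0.026,-0.41,0],"rotation":[0,0,0.12],"gripper":60},
    {"travel":[0.026,-0.41,0],"rotation":[0,0,0.16],"gripper":60},
    {"travel":[0.026,-0.41,0],"rotation":[0,0,0.2],"gripper":60},
    {"travel":[0.026,-0.41,0],"rotation":[0,0,0.24],"gripper":60},
    {"travel":[0.026,-0.41,0],"rotation":[0,0,0.28],"gripper":60},
    {"travel":[0.026,-0.41,0],"rotation":[0,0,0.316],"gripper":60},
    {"travel":[0.026,-0.41,0],"rotation":[0,0,0.316],"gripper":60},
    {"travel":[0.026,-0.41,0],"rotation":[0,0,0.316],"gripper":60}
  ]
}}

```text
t: 22.63
tool_pos: [499.4, -61.4, 159.8]
ee_rot: [0.0, 0.086, 0.996, 0.0]
ft_force: [-0.9, -0.2, 0.6]
finger_gap: 60.1
grip_force: 0.0
```

Run:
```python
from st import *
st()
b=grab('top','t11.png');w=grab('wrist','w11.png');a=grab('side','s11.png')
H,S,V=cv2.split(cv2.cvtColor(w['image'],cv2.COLOR_BGR2HSV))
for c in blobs(((H<6)|(H>174))&(S>150)&(V>60),2):
  r=cv2.minAreaRect(c);print(cv2.contourArea(c),r,onplane(w,r[0],112))
im=b['image']
for r in (217,218,219): print(r,im[r,290:312,1].tolist())
H,S,V=cv2.split(cv2.cvtColor(w['image'],cv2.COLOR_BGR2HSV))
s=np.array([499.2,-61.5]);u=np.array([-.0471,.9989])
for k in (85,100,105,110): print(k,proj(w,[*(s+k*u),47]).round(1))
p0=proj(w,[*(s+85*u),47])[0];p1=proj(w,[*(s+125*u),47])[0]
for t in np.linspace(0,1,21):
    x,y=p0+(p1-p0)*t; print(round(85+40*t),S[int(round(y)),int(round(x))],V[int(round(y)),int(round(x))],end=' | ')
```

```text
t 22.63 q [-0.51  0.12  0.59  1.9  -0.07  1.14  1.5 ] p [499.4 -61.4 159.8] yaw 80.17 z [ 0.  0. -1.] F [-0.9 -0.2  0.6] T [ 0.02 -0.04  0.07] gap 60.1 g 0.0
1376.5 ((258.686279296875, 212.528564453125), (25.477893829345703, 61.11363983154297), 2.38594388961792) [498.633606   -61.17610384 112.        ]
217 [150, 149, 150, 148, 149, 151, 158, 151, 18, 31, 34, 33, 30, 30, 77, 129, 120, 116, 79, 74, 45, 72]
218 [148, 147, 150, 148, 148, 147, 155, 149, 14, 32, 36, 36, 31, 26, 66, 128, 119, 114, 90, 101, 53, 78]
219 [148, 148, 150, 152, 148, 149, 155, 151, 12, 33, 36, 34, 27, 36, 69, 125, 113, 94, 102, 95, 64, 101]
85 [[345.3 168.2]]
100 [[360.9 164.8]]
105 [[366.2 163.7]]
110 [[371.5 162.6]]
85 32 79 | 87 44 81 | 89 37 82 | 91 44 82 | 93 34 74 | 95 34 76 | 97 38 73 | 99 35 72 | 101 33 78 | 103 41 75 | 105 30 77 | 107 82 175 | 109 88 166 | 111 85 168 | 113 75 171 | 115 85 165 | 117 86 164 | 119 82 165 | 121 80 162 | 123 80 159 | 125 82 156 |
```

>>> {"name": "apply_moves", "arguments": {
  "increments": [
    {"travel":[0,0,-0.15],"rotation":[0,0,0],"gripper":60},
    {"travel":[0,0,-0.3],"rotation":[0,0,0],"gripper":60},
    {"travel":[0,0,-0.43],"rotation":[0,0,0],"gripper":60},
    {"travel":[0,0,-0.465],"rotation":[0,0,0],"gripper":60},
    {"travel":[0,0,-0.465],"rotation":[0,0,0],"gripper":60},
    {"travel":[0,0,-0.465],"rotation":[0,0,0],"gripper":10},
    {"travel":[0,0,-0.465],"rotation":[0,0,0],"gripper":10},
    {"travel":[0,0,-0.465],"rotation":[0,0,0],"gripper":10},
    {"travel":[0,0,-0.465],"rotation":[0,0,0],"gripper":10},
    {"travel":[0,0,-0.465],"rotation":[0,0,0],"gripper":10},
    {"travel":[0,0,-0.465],"rotation":[0,0,0],"gripper":10}
  ],
  "squeeze": 50
}}

```text
t: 23.7
tool_pos: [500.2, -62.3, 91.1]
ee_rot: [0.001, 0.085, 0.996, -0.0]
ft_force: [-0.3, -3.3, 6.7]
finger_gap: 19.1
grip_force: 51.4
```

>>> {"name": "apply_moves", "arguments": {
  "increments": [
    {"travel":[0,0,0.015],"rotation":[0,0,0],"gripper":10},
    {"travel":[0,0,0.03],"rotation":[0,0,0],"gripper":10},
    {"travel":[0,0,0.03],"rotation":[0,0,0],"gripper":10},
    {"travel":[0,0,0.03],"rotation":[0,0,0],"gripper":10}
  ]
}}

```text
t: 24.03
tool_pos: [499.7, -62.1, 94.3]
ee_rot: [0.001, 0.084, 0.996, -0.0]
ft_force: [6.0, -4.3, -11.6]
finger_gap: 19.3
grip_force: 49.2
```

```bash
python3 st.py
```

```text
t 24.03 q [-0.49  0.21  0.58  1.97 -0.13  1.    1.55] p [499.7 -62.1  94.3] yaw 80.31 z [ 0.001 -0.001 -1.   ] F [  6.   -4.3 -11.6] T [-0.94 -1.35  0.01] gap 19.3 g 49.2
```

>>> {"name": "apply_moves", "arguments": {
  "increments": [
    {"travel":[0,0,0.005],"rotation":[0,0,-0.03],"gripper":10},
    {"travel":[0,0,0.005],"rotation":[0,0,-0.07],"gripper":10},
    {"travel":[0,0,0.005],"rotation":[0,0,-0.11],"gripper":10},
    {"travel":[0,0,0.005],"rotation":[0,0,-0.15],"gripper":10},
    {"travel":[0,0,0.005],"rotation":[0,0,-0.19],"gripper":10},
    {"travel":[0,0,0.005],"rotation":[0,0,-0.23],"gripper":10},
    {"travel":[0,0,0.005],"rotation":[0,0,-0.27],"gripper":10},
    {"travel":[0,0,0.005],"rotation":[0,0,-0.31],"gripper":10},
    {"travel":[0,0,0.005],"rotation":[0,0,-0.35],"gripper":10},
    {"travel":[0,0,0.005],"rotation":[0,0,-0.39],"gripper":10},
    {"travel":[0,0,0.005],"rotation":[0,0,-0.432],"gripper":10},
    {"travel":[0,0,0.005],"rotation":[0,0,-0.432],"gripper":10}
  ]
}}

```text
t: 25.03
tool_pos: [499.3, -62.7, 94.7]
ee_rot: [0.001, 0.694, 0.72, -0.001]
ft_force: [3.9, -7.3, -10.1]
finger_gap: 19.1
grip_force: 49.3
```

>>> {"name": "apply_moves", "arguments": {
  "increments": [
    {"travel":[0,0,-0.02],"rotation":[0,0,0],"gripper":10},
    {"travel":[0,0,-0.04],"rotation":[0,0,0],"gripper":10},
    {"travel":[0,0,-0.06],"rotation":[0,0,0],"gripper":10},
    {"travel":[0,0,-0.08],"rotation":[0,0,0],"gripper":10},
    {"travel":[0,0,-0.1],"rotation":[0,0,0],"gripper":10},
    {"travel":[0,0,-0.115],"rotation":[0,0,0],"gripper":10},
    {"travel":[0,0,-0.115],"rotation":[0,0,0],"gripper":10},
    {"travel":[0,0,-0.115],"rotation":[0,0,0],"gripper":10}
  ]
}}

```text
t: 25.7
tool_pos: [499.8, -62.8, 79.0]
ee_rot: [0.001, 0.691, 0.722, 0.0]
ft_force: [-3.9, -5.9, 10.4]
finger_gap: 19.2
grip_force: 52.2
```

```bash
python3 st.py
```

```text
t 25.7 q [-0.64  0.26  0.76  1.98 -0.22  0.98  0.27] p [499.8 -62.8  79. ] yaw 2.51 z [ 0.001 -0.001 -1.   ] F [-3.9 -5.9 10.4] T [-1.48  0.66  0.1 ] gap 19.2 g 52.2
```

>>> {"name": "apply_moves", "arguments": {
  "increments": [
    {"travel":[0,0,0],"rotation":[0,0,0],"gripper":40},
    {"travel":[0,0,0],"rotation":[0,0,0],"gripper":60},
    {"travel":[0,0,0],"rotation":[0,0,0],"gripper":60},
    {"travel":[0,0,0.15],"rotation":[0,0,0],"gripper":60},
    {"travel":[0,0,0.4],"rotation":[0,0,0],"gripper":60},
    {"travel":[0,0,0.65],"rotation":[0,0,0],"gripper":60},
    {"travel":[0,0,0.9],"rotation":[0,0,0],"gripper":60},
    {"travel":[0,0.5,1],"rotation":[0,0,0],"gripper":60},
    {"travel":[0,0.9,1],"rotation":[0,0,0],"gripper":60},
    {"travel":[0,1,1],"rotation":[0,0,0],"gripper":60},
    {"travel":[0,1,1],"rotation":[0,0,0],"gripper":60}
  ]
}}

```text
t: 26.62
tool_pos: [498.7, 93.8, 228.4]
ee_rot: [-0.001, 0.689, 0.724, 0.001]
ft_force: [0.8, 0.6, 0.4]
finger_gap: 60.2
grip_force: 0.0
```

Run:
```python
from st import *
st()
b=grab('top','t12.png');a=grab('side','s12.png')
for n,d in (('side',a['image']),('side0',cv2.imread('pics/s0.png')),('top',b['image']),('top0',cv2.imread('pics/t0.png'))):
    H,S,V=cv2.split(cv2.cvtColor(d,cv2.COLOR_BGR2HSV))
    m=(((H<6)|(H>174))&(S>170)&(V>80))[140:240,200:270];c=max(blobs(m,1,5),key=cv2.contourArea);M=cv2.moments(m.astype(np.uint8),True)
    print(n,cv2.contourArea(c),cv2.minAreaRect(c),M['m10']/M['m00']+200,M['m01']/M['m00']+140)
t0=cv2.imread('pics/t0.png').astype(int)
print('bar',b['image'][218,290:312,1].tolist())
D=np.abs(b['image'].astype(int)-t0).sum(2);
print('slate diff',D[165:262,315:350].mean(),'fence',D[165:262,352:372].mean())
s0=cv2.imread('pics/s0.png').astype(int);Ds=np.abs(a['image'].astype(int)-s0).sum(2)
print('mallet diff side',Ds[140:240,310:356].mean(),'slate side',Ds[175:235,138:182].mean())
```

```text
t 26.62 q [-0.9   0.06  0.66  1.8  -0.04  1.29 -0.18] p [498.7  93.8 228.4] yaw 2.84 z [ 0.001  0.002 -1.   ] F [0.8 0.6 0.4] T [-0.02  0.02 -0.05] gap 60.2 g 0.0
side 94.0 ((34.0, 27.0), (8.0, 16.0), 90.0) 233.8 166.5391304347826
side0 94.5 ((34.0, 27.0), (8.0, 16.0), 90.0) 233.81739130434784 166.5304347826087
top 160.5 ((42.0, 79.0), (8.0, 22.0), 90.0) 241.84656084656086 218.76719576719577
top0 158.5 ((42.0, 79.0), (8.0, 22.0), 90.0) 241.79679144385028 218.70588235294116
bar [150, 147, 151, 150, 151, 151, 157, 150, 19, 33, 36, 36, 33, 34, 70, 124, 121, 118, 91, 98, 53, 82]
slate diff 15.489543446244477 fence 13.901030927835052
mallet diff side 49.982608695652175 slate side 10.46628787878788
```

Run:
```python
from h import *
for n in ('s0','s12'):
    im=cv2.imread(f'pics/{n}.png');H,S,V=cv2.split(cv2.cvtColor(im,cv2.COLOR_BGR2HSV))
    m=((H>8)&(H<22)&(S>110))[185:240,300:365]
    M=cv2.moments(m.astype(np.uint8),True);print(n,M['m00'],M['m10']/M['m00'],M['m01']/M['m00'])
print(robot.finish_job())
```

```text
s0 1701.0 32.997060552616105 24.443856554967667
s12 1696.0 32.941627358490564 24.403301886792452
the job is handed in; nothing more can be done
None
```

The bar now sits in the receiver with its rubber nose towards the slate and the plunger pin fully down in its middle hole. The slate and mallet show no shift in the before-and-after images, and the job was handed in at about 27 s.

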